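Set the dryer timer with its thumbwheel

TASK

Two dryer timer modules lie on the table. On the one with the broad thumbwheel, roll the wheel with a fingertip until its black pointer stands between the two prongs of the brass bracket on its scale, then let go. Leave the setting of the module with the narrow wheel as it is.

Things in the scene. Friction and masses are not known exactly. Their poses are not given: they have to be found in the camera images.
- broad_crown (a point): Top of a 22 mm wide, 60 mm diameter ribbed black thumbwheel, fixed point 64 mm above the table. Axes: x along the axle, away from the robot; y the way the crown is dragged; z up. It stands 9 mm out of a slot in a fixed grey module (slot cheeks 6 mm below the crown). Sprung: yields 5 mm at most, 2 N + 2 N per mm. Press it down 2 to 4 mm and drag along y: it rolls without slip (drag 1 N) and stays put.
- broad_pointer (a point): Black pointer bar, 6 mm wide in y, 26 mm long, its top middle; in the white scale window on the robot's side of the broad wheel, 52 mm in -x from its middle, under a fixed clear cover. Same axes. Geared to the wheel: moves 1.33 mm for each mm the crown is dragged, in the same direction. Travel 85 mm; starts at its -y end. One stroke drags about 25 mm; lift, go back and repeat for more.
- broad_bracket (a point): Middle of the gap of the U-shaped brass bracket in the same window: two 6 mm wide prongs along x, 24 mm of clear gap between them along y, joined at the robot's side. It stays put, 28 to 62 mm in +y from the pointer's start. Same axes.
- narrow_pointer (a point): Pointer of the other module, to be left alone. It is alike (both 110 x 150 mm, 55 mm high, fixed, within 20 degrees of square to the robot) but its wheel is only 8 mm wide. Either module may be the left one; wheel centres are about 0.2 to 0.35 m apart. Its wheel stands 52 mm in +x from this pointer's row.

How it is judged (in metres and radians):
At the end, for the whole second after the job is handed in: The broad-wheel module's pointer stands between the bracket's prongs, its middle within 12 mm of the middle of the gap along the scale (y of broad_pointer in the frame of broad_bracket between -0.012 and 0.012 m); the robot touches nothing.
It fails at once if the narrow-wheel module's pointer is moved by more than 8 mm (distance of narrow_pointer from where it was at the start of the episode above 0.008 m).
It also fails if it takes over 40 s, if anything falls off the work surface, if the arm or the gripper's body presses on something with over 40 N, if the wrist force passes 120 N, or if a joint passes its speed limit or range.

ROBOT

A 6-joint arm with a two-finger parallel gripper is mounted at the origin on a cart in front of the work surface, level with it; the furniture and walls round the work are solid. World frame = base frame: x ahead of the robot, y to its left, z up, the work surface at z = 0. Lengths are in m, angles in degrees, forces in N, time in s.
With the tool pointing down it reaches from about 0.4 to 0.825 m from the base axis. Payload 7 kg.
Tool frame: the origin (TCP) lies at the very end of the fingers, on their centre line; the grasp point (between the pads) lies 19 mm behind it (ctrl.grip_depth is the distance from the TCP to the grasp point, in m); z points along the fingers, y is the line along which they close (so a half turn about z gives the same grasp; the last joint's range is limited). The gripper opens to 88 mm and grips with 3 to 60 N. Pads are 19 mm wide; open, the fingers measure 130 mm over their backs; the gripper's body (78 mm by 193 mm) begins 47 mm behind the grasp point.
Start: joints at [-51.79, 20.546, 0.682, 0, -70.136, -16.507], TCP at [0.25, -0.627, 0.227] pointing down, gripper open.
Joint ranges: [-176.03, 176.03], [-82.01, 121.73], [-58.28, 71.71], [-173.87, 95.51], [-174.79, -0.11], [-173.66, 173.66]. Speed limits (degrees/s): [136.94, 136.94, 172.46, 180, 180, 180].

INTERFACE

Orientations are given as [roll, pitch, yaw] about the fixed x, y, z axes, in that order (R = Rz(yaw) Ry(pitch) Rx(roll)).
In Python, from plant import get_obs, eyes, ctrl, spotter gives the robot as it stands.
- The arm moves only by the shell command python3 -m crank 'ROWS'. ROWS is JSON, one flat list of numbers, 7 for each row, row after row: the turn, a rotation vector about the tool's x, y, z in rad, then the shift along the tool's x, y, z in mm, then the opening, from 0 (shut) to 1 (fully open). A call has 1 to 5 rows; each row shifts and turns the commanded pose from where the row before left it, along the tool's axes as they then stand; what a row does not reach is not made up. A row lasts 1/8 s, in which the tool goes at most 62.5 mm and 10.7 degrees, less where a joint would pass 70% of its speed; a pose out of reach is approached as far as the arm can. A call is refused whole if a number of a shift passes 62.5 or a number of a turn 0.188, either way. A call with a gripper value outside its range is refused whole. The fingers move at their own pace and stop on an object; the grip force is fixed at half the most. Time passes only in rows, so rows that do not move let the fingers close. It gives the time, the measured TCP pose, the force, the opening and the grip force at its end, in the units of the state.
- get_obs(): the state, without advancing time (a new reading comes with each control period).
- eyes.snapshot(name): name is "side" or "top"; returns the picture (420x560x3 uint8, blue, green, red); there is no depth.
- eyes.camera_model(name): a dict with "fx", "fy", "cx", "cy" (pixels), "D" ([k1, k2, p1, p2, k3] as OpenCV has them; the pictures are not rectified), "extrinsics" (4x4, takes a point from camera to world coordinates). Camera axes: x right, y down, z forward; pixel columns grow to the right and rows downward; lengths in m; the calibration is good to about 2 mm. A picture is of the moment at which its call begins. camera_model takes no time and is no camera call.
- ctrl.close_job(): hands the job in; it is judged then, once.
Trained networks look in the newest picture that a camera, given by its name, has taken for a name from the list of things; names that differ only in an ending like _2 or _b are one class to them, and where a whole thing is asked for, a point or a joint stands for the part that bears it (a point fixed in the world has none). Each returns a list of dicts, best first, with "p" (0 to 1); they miss things now and then, are a little off and sometimes report something else, mostly with a low value. They report only what shows in the picture. A call takes as long as a camera call.
- spotter.outline_of(camera, target): "region" (420x560 bool, what is visible of it) and "rect" ([left, top, width, height] in pixels, round what is visible of it).
- spotter.place_of(camera, target): "location" ([column, row] in pixels: a listed point, or the origin of a listed thing).
The state is a dict: "clock": time; "joint_pos": joint angles; "qvel": joint speeds; "tau": joint torques, N m; "tool_pos": TCP position; "orientation": TCP orientation; "force": force on the tool from outside, world axes, zero at the start; "moment": the same for the moment, N m; "opening": finger opening in m; "gripper_force": force on a finger pad.
Only numpy, scipy, OpenCV 4.12 (cv2) and the standard library are available. Lean on these libraries where they do the work, as an engineer would, in place of code of your own. Each camera call takes 0.05 s, during which the arm holds its last target. There are 200 camera calls.

## Working session

There is one attempt and no reset: what is moved stays moved. The work goes in short steps, Python scripts to look and compute and a shell command to move; the robot and the scene stay as the last step left them, time stands still between calls to the robot, and variables do not carry over. Pictures are saved under pics/ and viewed, at most 10 in all, crops included, and the job is handed in when it is done.

```bash
mkdir -p pics; cat > h.py <<'E'
import numpy as np, cv2
from plant import get_obs, eyes, ctrl, spotter
def ray(cam,px):
    m=eyes.camera_model(cam);K=np.array([[m["fx"],0,m["cx"]],[0,m["fy"],m["cy"]],[0,0,1]])
    u=cv2.undistortPoints(np.array([[px]],float),K,np.array(m["D"],float))[0,0]
    T=np.array(m["extrinsics"]);return T[:3,3],T[:3,:3]@np.array([u[0],u[1],1])
def at_z(cam,px,z):
    o,d=ray(cam,px);return o+d*(z-o[2])/d[2]
def tri(a,b):
    A=[];B=[]
    for o,d in (a,b):
        d=d/np.linalg.norm(d);P=np.eye(3)-np.outer(d,d);A.append(P);B.append(P@o)
    return np.linalg.lstsq(np.vstack(A),np.hstack(B),rcond=None)[0]
E
python3 - <<'E'
from h import *
im={c:eyes.snapshot(c) for c in("top","side")}
for c in im:
    print(c,np.round(eyes.camera_model(c)["extrinsics"],3).tolist())
    for n in("broad_crown","broad_pointer","broad_bracket","narrow_pointer"):
        for r in spotter.place_of(c,n)[:3]: print(c,n,np.round(r["p"],2),np.round(r["location"],1),np.round(at_z(c,r["location"],.064 if 'crown' in n else .055),4))
    cv2.imwrite(f"pics/{c}0.png",im[c])
o=get_obs();print({k:np.round(v,4) for k,v in o.items()})
E
```

```text
top [[0.012, -0.982, 0.188, 0.328], [-1.0, -0.015, -0.017, 0.159], [0.02, -0.188, -0.982, 0.912], [0.0, 0.0, 0.0, 1.0]]
top broad_crown 0.64 [185.9 173.7] [0.5634 0.3335 0.064 ]
top broad_bracket 0.72 [187.  173.1] [0.5673 0.3332 0.055 ]
side [[-0.99, -0.099, 0.098, 0.4], [-0.139, 0.632, -0.763, 0.819], [0.014, -0.769, -0.639, 0.62], [0.0, 0.0, 0.0, 1.0]]
side broad_crown 0.83 [220.  277.2] [0.5622 0.33   0.064 ]
{'clock': np.float64(0.5), 'joint_pos': array([-5.17910e+01,  2.05483e+01,  6.79500e-01, -1.60000e-03,
       -7.01355e+01, -1.65078e+01]), 'qvel': array([-0.1163, -0.1388,  0.0109,  0.1008,  0.0241,  0.0468]), 'tau': array([ 8.00000e-04, -5.81798e+01,  2.93067e+01,  6.99720e+00,
        1.20000e-02, -0.00000e+00]), 'tool_pos': array([ 0.2496, -0.6271,  0.2265]), 'orientation': array([ 1.799954e+02,  2.000000e-04, -1.582994e+02]), 'force': array([ 0.621 , -0.7987,  0.0108]), 'moment': array([ 0.0384,  0.0056, -0.0222]), 'gripper_force': np.float64(0.0), 'opening': np.float64(0.0875)}
```

View pics/top0.png

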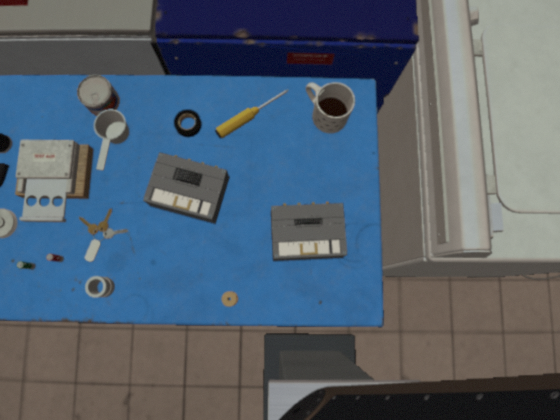

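View pics/side0.png

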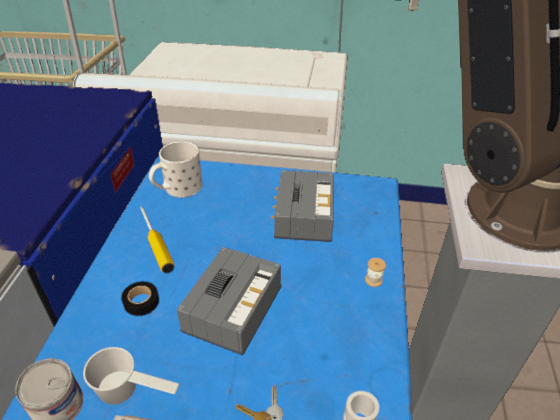

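The left module, at top (187,176) and side (220,283), has the broad wheel. The narrow one is at top (308,221). I'll zoom in on the broad module.

```bash
python3 - <<'E'
import cv2,numpy as np
a=cv2.imread("pics/top0.png")[145:225,140:235];b=cv2.imread("pics/side0.png")[240:355,175:290]
a=cv2.resize(a,None,fx=4,fy=4,interpolation=cv2.INTER_CUBIC);b=cv2.resize(b,None,fx=3.5,fy=3.5,interpolation=cv2.INTER_CUBIC)
o=np.zeros((410,790,3),np.uint8);o[:a.shape[0],:380]=a;o[:b.shape[0],385:385+b.shape[1]]=b
cv2.imwrite("pics/crop0.png",o)
E
```

```text
(no output)
```

View pics/crop0.png

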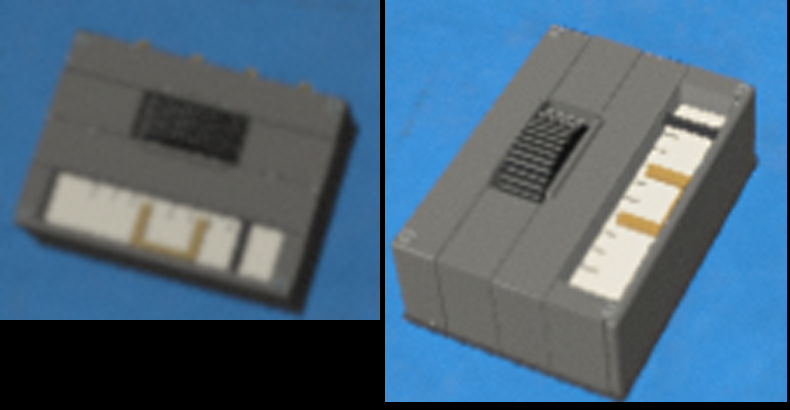

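The crop shows the broad pointer at the scale's right end, at top (200.6,206.6) and side (262,276). The bracket gap is centred at top (182.4,203) and side (252,297).

```bash
python3 - <<'E'
from h import *
T=lambda x,y:(140+(x-1.5)/4,145+(y-1.5)/4); S=lambda x,y:(175+(x-386)/3.5,240+(y-1)/3.5)
P={"pt":(T(243,247),S(690,127)),"br":(T(170,232),S(654,198)),"wheel":(T(191,127),S(543,152)),
"prL":(T(142,225),S(640,222)),"prR":(T(197,240),S(668,175)),
"c_far_L":(T(80,35),S(400,240)),"c_far_R":(T(350,105),S(555,32)),"c":(T(80,35),S(400,240))}
for k,(t,s) in P.items(): print(k,np.round(tri(ray("top",t),ray("side",s)),4),np.round(at_z("top",t,.055),4),np.round(at_z("side",s,.055),4))
# edge directions on top face
for n,a,b in(("far edge",T(80,33),T(350,103)),("near win",T(45,222),T(275,280)),("far win",T(60,175),T(283,232)),("near edge",T(17,225),T(297,300))):
    d=at_z("top",a,.055)-at_z("top",b,.055);print(n,np.degrees(np.arctan2(-d[0],d[1])),np.linalg.norm(d))
E
```

```text
pt [0.5002 0.3035 0.0483] [0.498  0.3023 0.055 ] [0.4999 0.3093 0.055 ]
br [0.5092 0.3425 0.0422] [0.5051 0.3398 0.055 ] [0.5081 0.3528 0.055 ]
wheel [0.5619 0.3325 0.0527] [0.5603 0.332  0.055 ] [0.5621 0.3344 0.055 ]
prL [0.5126 0.3571 0.0425] [0.5085 0.3542 0.055 ] [0.5115 0.3669 0.055 ]
prR [0.5053 0.3284 0.0422] [0.5012 0.3258 0.055 ] [0.5045 0.339  0.055 ]
c_far_L [0.6097 0.3926 0.0548] [0.6089 0.3925 0.055 ] [0.6104 0.3927 0.055 ]
c_far_R [0.5762 0.2516 0.0477] [0.5733 0.2508 0.055 ] [0.5747 0.2586 0.055 ]
c [0.6097 0.3926 0.0548] [0.6089 0.3925 0.055 ] [0.6104 0.3927 0.055 ]
far edge -14.094923923911935 0.14611394181871107
near win -13.344973583363018 0.12161516011227709
far win -13.621701007434881 0.11866325914518192
near edge -14.159267001802608 0.1485485928734261
```

```bash
python3 -m crank '[0,0,0.156,0,0,0,0, 0,0,0.156,0,0,0,0, 0,0,0.156,0,0,0,0, 0,0,0.155,0,0,0,0]'; python3 -m crank '[0,0,0,-3.6,49.7,0,0, 0,0,0,-3.6,49.7,0,0, 0,0,0,-3.6,49.7,0,0, 0,0,0,-3.6,49.7,0,0, 0,0,0,-3.6,49.7,0,0]'
```

```text
clock: 1.0
tool_pos: [0.2496, -0.6271, 0.2266]
orientation: [180.0, 0.0, 165.7]
force: [-0.3, -0.5, 1.2]
opening: 0.0531
gripper_force: 0.0
clock: 1.62
tool_pos: [0.3275, -0.3889, 0.2268]
orientation: [-180.0, 0.0, 166.0]
force: [0.4, 0.2, 0.3]
opening: 0.0039
gripper_force: 0.0
```

```bash
M='[0,0,0,-3.6,49.7,0,0]'; for i in 1; do :; done
python3 -m crank '[0,0,0,-3.6,49.7,0,0, 0,0,0,-3.6,49.7,0,0, 0,0,0,-3.6,49.7,0,0, 0,0,0,-3.6,49.7,0,0, 0,0,0,-3.6,49.7,0,0]'
python3 -m crank '[0,0,0,-3.6,49.7,0,0, 0,0,0,-3.6,49.7,0,0, 0,0,0,-3.6,49.7,0,0, 0,0,0,-3.6,49.7,0,0, 0,0,0,-3.6,49.7,0,0]'
python3 -m crank '[0,0,0,-3.6,49.7,0,0, 0,0,0,-3.6,49.7,0,0, 0,0,0,-3.6,49.7,0,0, 0,0,0,-3.6,49.7,0,0, 0,0,0,-3.6,49.7,0,0]'
python3 -m crank '[0,0,0,0,0,40,0, 0,0,0,0,0,40,0, 0,0,0,0,0,0,0]'
python3 - <<'E'
from h import *
o=get_obs();p=np.array(o["tool_pos"]);y=np.radians(o["orientation"][2]);C=np.array([.5628,.332,.064])
d=C-p;tx=np.array([np.cos(y),np.sin(y)]);ty=np.array([np.sin(y),-np.cos(y)]);print(p,o["orientation"],"to crown, tool mm",d[:2]@tx*1e3,d[:2]@ty*1e3,-d[2]*1e3)
for c in("top","side"):
    im=eyes.snapshot(c);cv2.imwrite(f"pics/{c}1.png",im)
    for n in("broad_crown","broad_pointer"):
        for r in spotter.place_of(c,n)[:2]: print(c,n,r["p"],r["location"])
E
```

```text
clock: 2.25
tool_pos: [0.405, -0.152, 0.227]
orientation: [180.0, 0.1, 166.0]
force: [1.0, -0.9, -1.1]
opening: 0.0004
gripper_force: 0.0
clock: 2.88
tool_pos: [0.4826, 0.085, 0.227]
orientation: [180.0, 0.0, 166.0]
force: [0.1, -0.1, -0.9]
opening: 0.0006
gripper_force: 0.0
clock: 3.5
tool_pos: [0.5602, 0.3216, 0.2267]
orientation: [180.0, 0.0, 166.0]
force: [0.8, -0.8, 0.9]
opening: 0.0005
gripper_force: 0.0
clock: 3.88
tool_pos: [0.5581, 0.3187, 0.1434]
orientation: [-179.7, -0.2, 166.0]
force: [-0.3, -0.1, 2.1]
opening: -0.0001
gripper_force: 0.0
[0.55808681 0.31867596 0.14342358] [-179.69697077   -0.20935149  165.99816363] to crown, tool mm -1.3493594723244182 14.06852518191648 79.42358159356178
top broad_crown 0.78 [182.6, 170.6]
side broad_crown 0.94 [223.9, 278.0]
```

```bash
python3 -m crank '[0,0,0,0,0,40,0, 0,0,0,0,0,32,0, 0,0,0,0,0,0,0, 0,0,0,0,0,0,0]'
python3 - <<'E'
from h import *
o=get_obs();print(o["tool_pos"])
a=eyes.snapshot("top")[135:225,130:240];b=eyes.snapshot("side")[220:340,170:290]
a=cv2.resize(a,(440,360),interpolation=cv2.INTER_CUBIC);b=cv2.resize(b,(360,360),interpolation=cv2.INTER_CUBIC)
cv2.imwrite("pics/c2.png",np.hstack([a,b]))
E
```

```text
clock: 4.68
tool_pos: [0.5608, 0.3207, 0.0765]
orientation: [179.9, 0.1, 166.0]
force: [0.2, 0.6, 1.0]
opening: 0.0005
gripper_force: 0.0
[0.5607931  0.3206809  0.07651317]
```

View pics/c2.png

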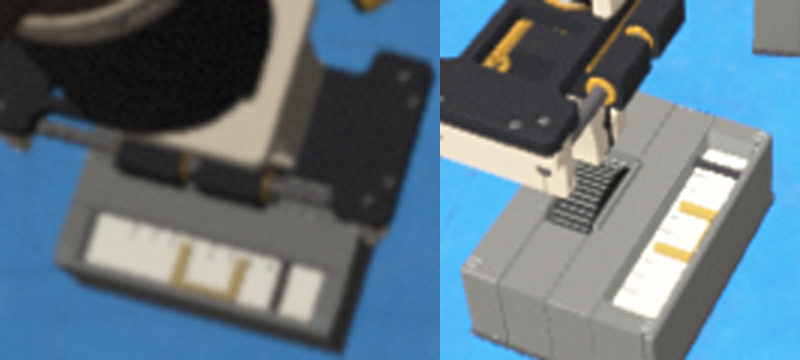

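The fingertip is over the wheel. The window is clear: pointer at the right end (crop 278,290), bracket gap centre at crop (210,275). Pressing down now.

```bash
python3 -m crank '[0,0,0,0,0,9,0, 0,0,0,0,0,4,0, 0,0,0,0,0,3,0, 0,0,0,0,0,0,0, 0,0,0,0,0,0,0]'; python3 -m crank '[0,0,0,0,5,0,0, 0,0,0,0,5,0,0, 0,0,0,0,0,0,0, 0,0,0,0,0,0,0]'
cat > look.py <<'E'
from h import *
import sys
im=eyes.snapshot("top");cv2.imwrite("pics/%s.png"%sys.argv[1],cv2.resize(im[180:225,140:230],None,fx=6,fy=6,interpolation=cv2.INTER_CUBIC))
print(get_obs()["tool_pos"])
E
python3 look.py d1
```

```text
clock: 5.4
tool_pos: [0.5603, 0.3203, 0.0597]
orientation: [180.0, 0.1, 166.0]
force: [-0.9, -0.5, 9.4]
opening: 0.0003
gripper_force: 4.5
clock: 5.9
tool_pos: [0.5629, 0.3306, 0.0601]
orientation: [179.9, 0.1, 166.1]
force: [-3.1, 0.8, 9.6]
opening: 0.0006
gripper_force: 5.1
[0.56288037 0.33060163 0.06008262]
```

View pics/d1.png

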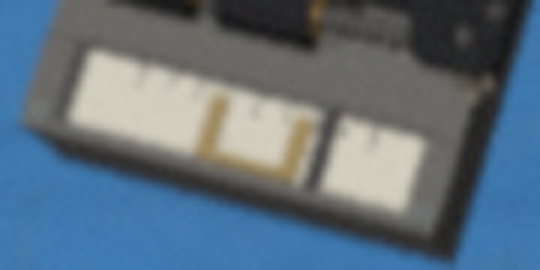

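The pointer has moved in the right direction and is now at crop (322,150). The gap centre is at (255,130), so about 22 mm of pointer travel (~17 mm of drag) remains.

```bash
python3 -m crank '[0,0,0,0,5,0,0, 0,0,0,0,5,0,0, 0,0,0,0,5,0,0, 0,0,0,0,0,0,0, 0,0,0,0,0,0,0]'
python3 look.py d2
```

```text
clock: 6.58
tool_pos: [0.5669, 0.3454, 0.0601]
orientation: [179.9, 0.1, 166.1]
force: [-1.2, 0.9, 8.7]
opening: 0.0006
gripper_force: 4.5
[0.56689916 0.34546539 0.06016075]
```

View pics/d2.png

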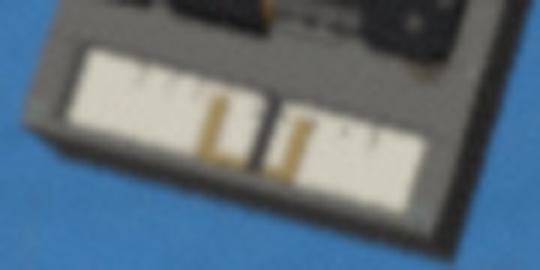

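The pointer is now between the prongs at crop (264,132), about 3 mm short of centre. I'll nudge it, then lift.

```bash
python3 -m crank '[0,0,0,0,2,0,0, 0,0,0,0,0,0,0, 0,0,0,0,0,0,0, 0,0,0,0,0,-10,0, 0,0,0,0,0,-40,0]'; python3 -m crank '[0,0,0,0,0,-50,0, 0,0,0,0,0,0,0, 0,0,0,0,0,0,0, 0,0,0,0,0,0,0]'
python3 look.py d3
```

```text
clock: 7.25
tool_pos: [0.5646, 0.3447, 0.1064]
orientation: [-179.7, -0.2, 166.0]
force: [0.1, 0.3, 0.7]
opening: 0.0006
gripper_force: 0.0
clock: 7.75
tool_pos: [0.5656, 0.3456, 0.1572]
orientation: [-179.9, -0.1, 166.0]
force: [-0.0, -0.4, -1.3]
opening: 0.0005
gripper_force: 0.0
[0.56571075 0.34559022 0.15714478]
```

View pics/d3.png

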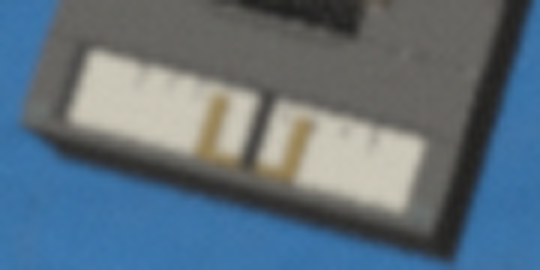

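The pointer stands at crop (258,130), midway between the prongs at 211 and 300, and the finger is clear of everything.

```bash
python3 -c "
from plant import ctrl
print(ctrl.close_job())"
```

```text
the job is handed in; nothing more can be done
None
```

I rolled the broad-wheel module's pointer to about the middle of the gap between the bracket's prongs, lifted clear without touching the narrow-wheel module, and handed the job in at about 8 s on the robot's clock; no verdict was returned.

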